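Transfer a row of setup parts to the other rack in reverse order

TASK

The four parts in the full rack are wanted in the other, empty rack in reverse order: seen from the robot, the part at the left end goes to the right end of the empty rack, the next one second from the right, and so on. Stand every part upright, flat on the floor and in the middle of its place, one to each place, and let go.

Things in the scene. Friction and masses are not known exactly. Their poses are not given: they have to be found in the camera images.
- full_rack: aluminium rail that carries the parts at the start. 304 mm long (y), 60 deep (x), 20 high, fixed. Origin under its centre at bench level; x away from the robot, y to its left (within 0.2 rad), z up. Its four saddles are at y = +0.108, +0.036, -0.036, -0.108 m; their floors lie 26 mm above the bench.
- empty_rack: like rail with four empty saddles, part of it. 304 mm long (y), 60 deep (x), 20 high, fixed. Origin under its centre at bench level; x away from the robot, y to its left (within 0.2 rad), z up. Places at x = 0, y = +0.108, +0.036, -0.036, -0.108 m, floors at z = +0.026 m; each a 66 mm (y) by 54 mm (x) grey plate 6 mm thick, lip 4 mm wide and 5 mm high along both y edges, open front and back.
- collet_mid (a point): bright steel spring collet with a bore in its top, 33 mm in diameter at its widest (near the top), tapering to its foot, 40 mm high, 0.055 kg. The point is on its axis, half-way up; z up. At the start it stands upright on one of the full rack's saddles, turned up to 0.35 rad from the rack. Round; grip it on the wide head, 6 to 12 mm above the point.
- flange_nut_mid (a point): dark steel hexagon nut on a round flange 24 mm in diameter, 14 mm high in all, 0.03 kg. The point is on its axis, half-way up; z up. At the start it stands upright on one of the full rack's saddles, turned up to 0.35 rad from the rack. Grip it low, with the fingertips 2 to 3 mm above the saddle's floor.
- t_nut_mid (a point): dark steel T-slot nut, 26 by 26 mm square, with a narrower raised middle with a hole, 16 mm high, 0.045 kg. The point is on its axis, half-way up; z up. At the start it stands upright on one of the full rack's saddles, turned up to 0.35 rad from the rack. Its x and y are square to its sides. Grip it low, with the fingertips 2 to 3 mm above the saddle's floor.
- jack_mid (a point): small machinist's screw jack, dark steel, 46 mm high: round foot 32 mm, waist 20 mm, knurled ring 27 mm in diameter from 22 to 34 mm above its foot, bright 17 mm screw head on top, 0.09 kg. The point is on its axis, half-way up; z up. At the start it stands upright on one of the full rack's saddles, turned up to 0.35 rad from the rack. Grip it by the knurled ring, about 5 mm above the point.
- saddle_collet: the saddle on which the collet stands at the start: 66 mm (y) by 54 mm (x) grey plate 6 mm thick, lip 4 mm wide and 5 mm high along both y edges, open front and back. Fixed on the full rack at any one of its four places; it stays there. Origin under the plate's centre, 20 mm above the bench; axes as the rack.
- saddle_flange_nut: the saddle on which the flange nut stands at the start: 66 mm (y) by 54 mm (x) grey plate 6 mm thick, lip 4 mm wide and 5 mm high along both y edges, open front and back. Fixed on the full rack at any one of its four places; it stays there. Origin under the plate's centre, 20 mm above the bench; axes as the rack.
- saddle_t_nut: the saddle on which the t nut stands at the start: 66 mm (y) by 54 mm (x) grey plate 6 mm thick, lip 4 mm wide and 5 mm high along both y edges, open front and back. Fixed on the full rack at any one of its four places; it stays there. Origin under the plate's centre, 20 mm above the bench; axes as the rack.
- saddle_jack: the saddle on which the jack stands at the start: 66 mm (y) by 54 mm (x) grey plate 6 mm thick, lip 4 mm wide and 5 mm high along both y edges, open front and back. Fixed on the full rack at any one of its four places; it stays there. Origin under the plate's centre, 20 mm above the bench; axes as the rack.
Not all that is in view belongs to the job. Leave any pink look-alike of the part that bears collet_mid alone.

How it is judged:
By the outcome, as a careful person would: the job done as asked, in the order asked, and still so for the second after the job is handed in, with the robot touching nothing.
It also fails if it takes over 99 s, if anything falls off the work surface, if the arm or the gripper's body presses on something with over 40 N, if the wrist force passes 120 N, or if a joint passes its speed limit or range.

ROBOT

A 7-joint arm with a two-finger parallel gripper is mounted at the origin on a cart in front of the work surface, level with it; the furniture and walls round the work are solid. World frame = base frame: x ahead of the robot, y to its left, z up, the work surface at z = 0. Lengths are in m, angles in rad, forces in N, time in s.
With the tool pointing down it reaches from about 0.4 to 0.85 m from the base axis. Payload 4.5 kg.
Tool frame: the origin (TCP) lies midway between the tips of the shut fingers; the grasp point (between the pads) lies 19 mm behind it; z points along the fingers, y is the line along which they close (so a half turn about z gives the same grasp; the last joint's range is limited). The gripper opens to 85 mm and grips with 20 to 120 N. Pads are 22 mm wide; open, the fingers measure 114 mm over their backs; the gripper's body (76 mm by 85 mm) begins 54 mm behind the grasp point. The pads swing forward as they close: fully open they stand 13 mm farther back than shut.
Start: joints at [1.287, 0.689, -0.195, 1.565, 0.157, 0.902, -0.215], TCP at [0.195, -0.594, 0.231] pointing down, gripper open.
Joint ranges: [-3.01, 3.01], [-0.46, 2.08], [-1.47, 1.51], [0.13, 2.56], [-1, 4.14], [0.04, 2.09], [-2.66, 2.66]. Speed limits (rad/s): [2.57, 2.57, 3.14, 3.14, 3.14, 3.14, 3.14].

INTERFACE

Orientations are given as a rotation vector (axis times angle).
In Python, from station import r, vision gives the robot as it stands.
- The arm moves only by the tool servo_tool, never from a script. Its argument "plan" is a list that holds one entry, the list of rows, each a list of 5 numbers: the shift along the tool's x, y, z in mm, then the turn about the tool's z in degrees, then the gripper's target within -1 to 1 (fully open at 1, half-way at 0, shut at -1). A call has exactly 10 rows; each row is the pose to reach, as a shift and turn from the pose commanded when the call began, along the tool's axes at that moment; what a row does not reach only later rows make up. A row lasts 1/10 s, in which the tool goes at most 50 mm and 8.59 degrees, less where a joint would pass 70% of its speed; a pose out of reach is approached as far as the arm can. A call with a gripper value outside its range is refused whole. The fingers move at their own pace and stop on an object; the grip force is fixed at half the most. Time passes only in rows, so rows that repeat a pose let the fingers close, or fill a call up. It gives the time, the measured TCP pose, the force, the opening and the grip force at its end, in the units of the state.
- r.observe(): the state, without advancing time (a new reading comes with each control period).
- vision.camera(name): name is "side" or "top"; returns the picture (480x640x3 uint8, red, green, blue); there is no depth.
- vision.calibration(name): a dict with "fx", "fy", "cx", "cy" (pixels), "world_to_cam" (4x4, takes a point from world to camera coordinates). Camera axes: x right, y down, z forward; pixel columns grow to the right and rows downward; lengths in m; the calibration is good to about 2 mm. A picture is of the moment at which its call begins. calibration takes no time and is no camera call.
- r.sign_off(): hands the job in; it is judged then, once.
The state is a dict: "time": time; "joints": joint angles; "dq": joint speeds; "joint_torque": joint torques, N m; "tool_pos": TCP position; "ee_rot": TCP orientation; "wrist_force": force on the tool from outside, world axes, zero at the start; "torque": the same for the moment, N m; "opening": finger opening in m; "gripper_force": force on a finger pad.
Only numpy, scipy, OpenCV 4.12 (cv2) and the standard library are available. Lean on these libraries where they do the work, as an engineer would, in place of code of your own. Each camera call takes 0.05 s, during which the arm holds its last target. There are 200 camera calls.

## Working session

There is one attempt and no reset: what is moved stays moved. The work goes in short steps, Python scripts to look and compute and a tool call to move; the robot and the scene stay as the last step left them, time stands still between calls to the robot, and variables do not carry over. Pictures are saved under pics/ and viewed, at most 14 in all, crops included, and the job is handed in when it is done.

Besides the shell and the picture viewer there is one more tool, called after ">>>" in YAML: its name, and indented under it one key for each argument. servo_tool: Moves the arm, as the interface text tells. Its arguments: {"type":"object","properties":{"plan":{"type":"array","items":{"type":"array","items":{"type":"array","items":{"type":"number"}}}}},"required":["plan"]}

```bash
mkdir -p pics; ls
python3 - <<'E'
from station import r, vision
import cv2
s=r.observe(); print(s)
for n in("top","side"):
    c=vision.calibration(n); print(n,c)
    cv2.imwrite(f"pics/{n}0.png",vision.camera(n)[:,:,::-1])
E
```

```text
pics
{'time': 0.0, 'joints': array([ 1.28676886,  0.68998302, -0.19450619,  1.56643784,  0.15729138,
        0.90248081, -0.21510902]), 'dq': array([-2.60020542e-04,  3.15700858e-04,  8.32885150e-04,  1.61323894e-03,
        1.58997751e-04,  8.43050875e-04,  5.45837578e-06]), 'joint_torque': array([-1.74319166e-04, -5.39632237e+01, -1.26654658e+00, -1.58547413e+01,
        9.18538193e-03,  9.41564940e-03, -2.14809994e-06]), 'tool_pos': array([ 0.19504581, -0.59305569,  0.23045946]), 'ee_rot': array([-3.10014562e+00, -4.96965272e-01,  6.91312428e-04]), 'wrist_force': array([ 0.23588768, -0.11849256, -0.38818447]), 'torque': array([ 0.00626085, -0.04340331, -0.03826845]), 'gripper_force': 0.0, 'opening': 0.08540727366906682}
top {'fx': 617.2273613474817, 'fy': 617.2273613474817, 'cx': 322.45069887462154, 'cy': 245.84721346588074, 'world_to_cam': array([[-0.0200788 , -0.99960975, -0.01942124,  0.00907241],
       [-0.98488899,  0.02311781, -0.17163695,  0.53016025],
       [ 0.17201894,  0.0156815 , -0.98496882,  0.88404762],
       [ 0.        ,  0.        ,  0.        ,  1.        ]])}
side {'fx': 556.1729744425378, 'fy': 556.1729744425378, 'cx': 317.5548025778872, 'cy': 239.02534434937948, 'world_to_cam': array([[ 0.97454395, -0.22304534,  0.02269086, -0.4987933 ],
       [-0.07044283, -0.40071462, -0.91349089,  0.08454046],
       [ 0.21284245,  0.88863861, -0.40622595,  0.78514975],
       [ 0.        ,  0.        ,  0.        ,  1.        ]])}
```

View pics/top0.png

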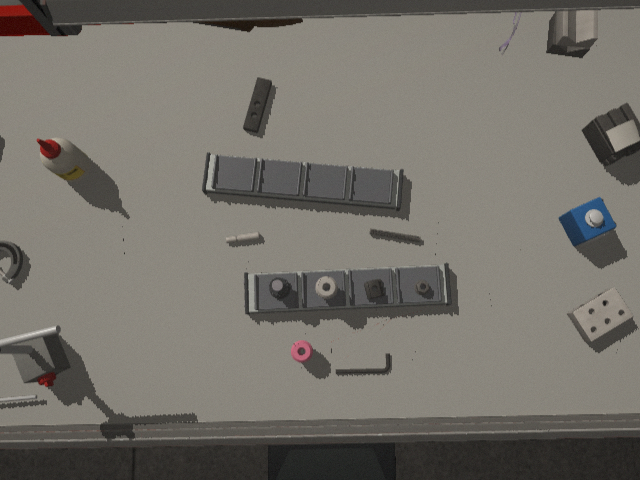

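View pics/side0.png

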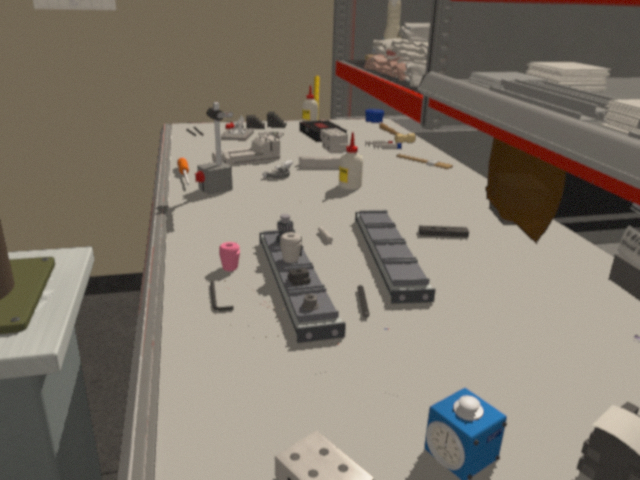

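The top view shows the full rack near at rows 265-315, with the jack (280,288), collet (326,288), T-nut (374,289) and flange nut (424,288) from left to right. The empty rack is at (305,180), a pink decoy at (301,351), and a shelf overhangs at the far side. The side view shows both racks: full at (300,285), empty at (390,255).

```bash
cat > h.py <<'E'
import numpy as np, cv2
from station import r, vision
from scipy.spatial.transform import Rotation as R
C={n:vision.calibration(n) for n in("top","side")}
def ray(n,u,v):
    c=C[n];T=c["world_to_cam"]
    d=T[:3,:3].T@np.array([(u-c["cx"])/c["fx"],(v-c["cy"])/c["fy"],1]); return -T[:3,:3].T@T[:3,3],d/np.linalg.norm(d)
def plane(n,u,v,z):
    o,d=ray(n,u,v); return o+d*(z-o[2])/d[2]
def tri(a,b):
    A=np.zeros((3,3));y=np.zeros(3);L=[ray("top",*a),ray("side",*b)]
    for o,d in L: P=np.eye(3)-np.outer(d,d);A+=P;y+=P@o
    p=np.linalg.solve(A,y); return p,[np.linalg.norm(np.cross(p-o,d))*1000 for o,d in L][0]*2
def proj(n,p):
    c=C[n];q=c["world_to_cam"]@np.append(p,1);return np.array([c["fx"]*q[0]/q[2]+c["cx"],c["fy"]*q[1]/q[2]+c["cy"]])
def go(p,yaw):
    "shift (mm, tool axes) and turn (deg) from measured pose to world point p, tool-x yaw"
    s=r.observe();M=R.from_rotvec(s["ee_rot"]).as_matrix();y0=np.arctan2(M[1,0],M[0,0])
    print("t",round(s["time"],2),"pos",s["tool_pos"].round(4),"yaw",round(y0,4),"tilt",M[2].round(4))
    print("shift",((np.asarray(p)-s["tool_pos"])@M*1000).round(1),"turn",round(np.degrees(-((yaw-y0+np.pi)%(2*np.pi)-np.pi)),2))
E
python3 - <<'E'
from h import *
for n,(x0,y0,x1,y1),k in(("top",(195,145,465,325),2.9),("side",(250,200,440,342),4.2)):
    im=cv2.imread(f"pics/{n}0.png")[y0:y1,x0:x1]
    im=cv2.convertScaleAbs(im,alpha=1.5,beta=10)
    cv2.imwrite(f"pics/{n}0c.png",cv2.resize(im,None,fx=k,fy=k,interpolation=cv2.INTER_CUBIC))
for n in C: print(n,ray(n,320,240))
E
```

```text
top (array([ 0.37025822, -0.01705047,  0.96193063]), array([ 0.1814193 ,  0.01943042, -0.98321386]))
side (array([ 0.32493806, -0.7750913 ,  0.40749319]), array([ 0.21700112,  0.88694583, -0.40772246]))
```

View pics/top0c.png

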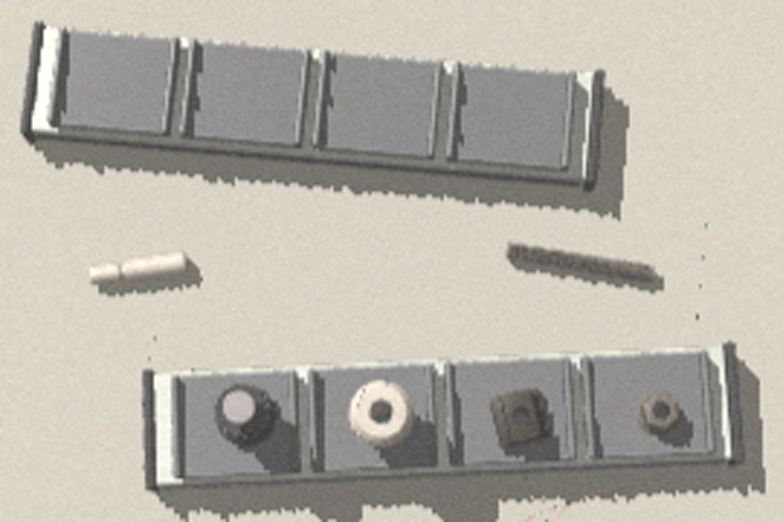

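View pics/side0c.png

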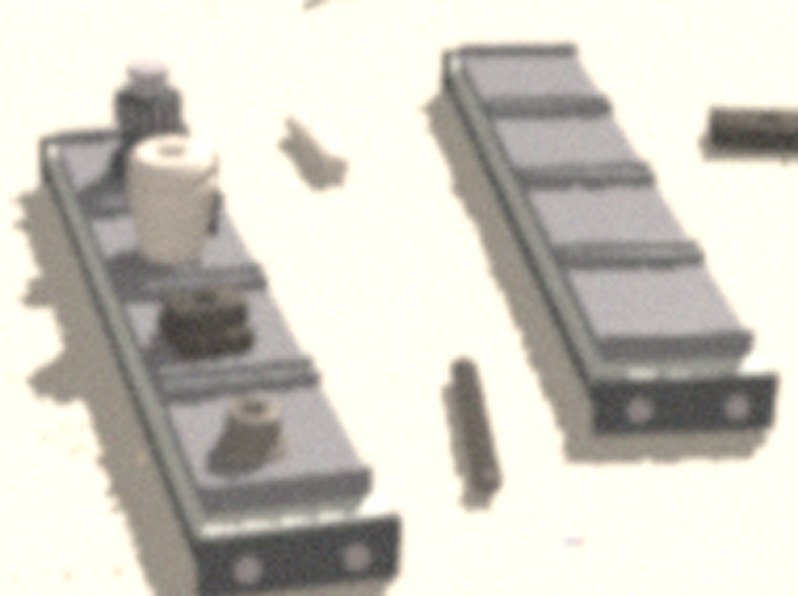

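The crops show the saddle plates, lips, bores and T-nut outline clearly (e.g. collet bore at crop (381,411) and (175,152)). Next I triangulate the part tops and the lip corners.

Run:
```python
from h import *
T=lambda p:(p[0]/2.9+195-.33,p[1]/2.9+145-.33); S=lambda p:(p[0]/4.2+250-.38,p[1]/4.2+200-.38)
for n,a,b in[("E right lip front .031",(570,170),(600,348)),("E right lip back",(579,72),(750,333)),("F right lip front",(712,457),(200,492)),("F right lip back",(718,350),(370,470)),
 ("jack top .072",(240,407),(148,70)),("collet top .066",(381,411),(175,152)),("tnut top .042",(522,411),(207,300)),("fnut top .040",(660,411),(257,408))]:
    p,g=tri(T(a),S(b)); print(n,p.round(4),"gap mm",round(g,1))
# grey plates at floor height, per saddle
im=cv2.imread("pics/top0.png");hsv=cv2.cvtColor(im,cv2.COLOR_BGR2HSV)
m=((im[:,:,0].astype(int)-im[:,:,2]>3)&(im.max(2)>70)&(im.max(2)<150)).astype(np.uint8)
m[:150]=0;m[320:]=0;m[:,:195]=0;m[:,465:]=0
m=cv2.morphologyEx(m,cv2.MORPH_OPEN,np.ones((3,3)))
n,l,st,ce=cv2.connectedComponentsWithStats(m)
for i in range(1,n):
    if st[i,4]<150: continue
    c=np.vstack(cv2.findContours((l==i).astype(np.uint8),0,2)[0]); q=cv2.boxPoints(cv2.minAreaRect(c))
    w=np.array([plane("top",u,v,.026) for u,v in q]); e=np.linalg.norm(np.diff(w[:3],axis=0),axis=1)
    print(st[i],q.mean(0).round(1),w.mean(0).round(4),"sides",e.round(4))
cv2.imwrite("pics/m.png",m*255)
```

```text
E right lip front .031 [ 0.5977 -0.1102  0.0262] gap mm 1.2
E right lip back [ 0.6503 -0.1166  0.0304] gap mm 2.1
F right lip front [ 0.4434 -0.1779  0.0277] gap mm 0.9
F right lip back [ 0.4971 -0.1828  0.0326] gap mm 2.5
jack top .072 [0.4698 0.0638 0.0692] gap mm 0.2
collet top .066 [ 0.4671 -0.0069  0.0649] gap mm 0.7
tnut top .042 [ 0.4665 -0.079   0.0411] gap mm 2.4
fnut top .040 [ 0.4668 -0.1505  0.039 ] gap mm 0.9
```

Run:
```python
from h import *
im=cv2.imread("pics/top0.png")
print([im[v,u].tolist() for u,v in[(235,175),(305,180),(300,238),(240,215),(400,190),(410,275),(424,288),(374,283),(305,198)]])
g=cv2.GaussianBlur(im,(0,0),0.8)
d=g.astype(int);m=((abs(d[:,:,0]-d[:,:,2])<8)&(d.max(2)>68)&(d.max(2)<105)).astype(np.uint8)
m[:150]=0;m[320:]=0;m[:,:195]=0;m[:,465:]=0
m=cv2.morphologyEx(m,cv2.MORPH_OPEN,np.ones((5,5)))
n,l,st,ce=cv2.connectedComponentsWithStats(m)
for i in range(1,n):
    if st[i,4]<150: continue
    c=np.vstack(cv2.findContours((l==i).astype(np.uint8),0,2)[0]); q=cv2.boxPoints(cv2.minAreaRect(c))
    w=np.array([plane("top",u,v,.026) for u,v in q]); e=np.linalg.norm(np.diff(w[:3],axis=0),axis=1)
    print(st[i],q.mean(0).round(1),w.mean(0).round(4),"sides",e.round(4))
T=lambda p:(p[0]/2.9+195-.33,p[1]/2.9+145-.33)
# hand-picked: plate front/back corners and end-plate corners
for n,P,z in[("E floor FL,FR,BL,BR",[(50,130),(570,169),(62,30),(577,73)],.028),("F",[(178,478),(710,457),(180,374),(716,350)],.028)]:
    w=np.array([plane("top",*T(p),z) for p in P]);print(n,w.round(4).tolist(),"centre",w.mean(0).round(4))
    d=(w[0]-w[1]+w[2]-w[3]);print("yaw",np.arctan2(-d[0],d[1]).round(4),"len",np.linalg.norm(d)/2,"depth",np.linalg.norm(w[2]-w[0]),np.linalg.norm(w[3]-w[1]))
```

```text
[[91, 87, 91], [84, 87, 86], [127, 135, 139], [125, 134, 138], [60, 60, 61], [91, 90, 92], [51, 52, 54], [56, 61, 63], [73, 78, 78]]
[ 216  157   40   36 1199] [235.4 174.6] [0.651  0.1327 0.026 ] sides [0.0564 0.0591]
[ 262  161   39   36 1232] [281.  178.5] [0.6429 0.0608 0.026 ] sides [0.0564 0.0589]
[ 308  164   45   37 1424] [329.8 182.8] [ 0.6339 -0.0156  0.026 ] sides [0.0563 0.0689]
[ 353  168   45   38 1385] [375.  186.4] [ 0.6262 -0.0862  0.026 ] sides [0.0556 0.0673]
[292 202  27   7 153] [305.  204.9] [0.5991 0.0237 0.026 ] sides [0.0093 0.0413]
[ 352  267   93   40 2485] [397.9 286.6] [ 0.4683 -0.1154  0.026 ] sides [0.1388 0.0554]
[307 273  21  36 476] [317.  290.5] [0.4651 0.0075 0.026 ] sides [0.0306 0.0533]
[329 272  23  26 346] [340.  284.5] [ 0.4734 -0.0277  0.026 ] sides [0.0336 0.0382]
[259 275  27  37 655] [272. 293.] [0.4628 0.0761 0.026 ] sides [0.0398 0.0549]
[282 274  15  16 157] [289.  281.5] [0.4797 0.05   0.026 ] sides [0.0214 0.023 ]
[426 306  26   8 159] [438.5 309.5] [ 0.4323 -0.175   0.026 ] sides [0.0376 0.0105]
[335 309  40  11 316] [354.5 314. ] [ 0.4282 -0.0484  0.026 ] sides [0.0589 0.015 ]
E floor FL,FR,BL,BR [[0.627, 0.1692, 0.028], [0.5984, -0.1102, 0.028], [0.6832, 0.1632, 0.028], [0.6516, -0.1161, 0.028]] centre [0.64   0.0265 0.028 ]
yaw -0.1073 len 0.2809799671726436 depth 0.056456252702400345 0.05346665313280609
F [[0.438, 0.1002, 0.028], [0.443, -0.1768, 0.028], [0.4926, 0.099, 0.028], [0.499, -0.1829, 0.028]] centre [ 0.4682 -0.0401  0.028 ]
yaw 0.0202 len 0.27948891146785665 depth 0.054620331548980945 0.05632082085665184
```

Rack lengths (280 vs 282 mm), depths (55 vs 54) and heights agree with the text. Next I zoom in for the T-nut's yaw and the flange nut.

Run:
```python
from h import *
im=cv2.imread("pics/top0.png")
f=lambda u,v:cv2.resize(cv2.convertScaleAbs(im[v-17:v+17,u-17:u+17],alpha=2.2,beta=-20),None,fx=11,fy=11,interpolation=cv2.INTER_CUBIC)
cv2.imwrite("pics/z.png",np.hstack([f(374,288),f(424,288)]))
T=lambda p:(p[0]/2.9+195-.33,p[1]/2.9+145-.33)
for n,p,z in[("jack",(240,407),.072),("collet",(381,411),.066),("tnut",(522,411),.042),("fnut",(660,411),.040)]: print(n,plane("top",*T(p),z).round(4))
```

```text
jack [0.4696 0.0635 0.072 ]
collet [ 0.4667 -0.0068  0.066 ]
tnut [ 0.4676 -0.0792  0.042 ]
fnut [ 0.4663 -0.1503  0.04  ]
```

View pics/z.png

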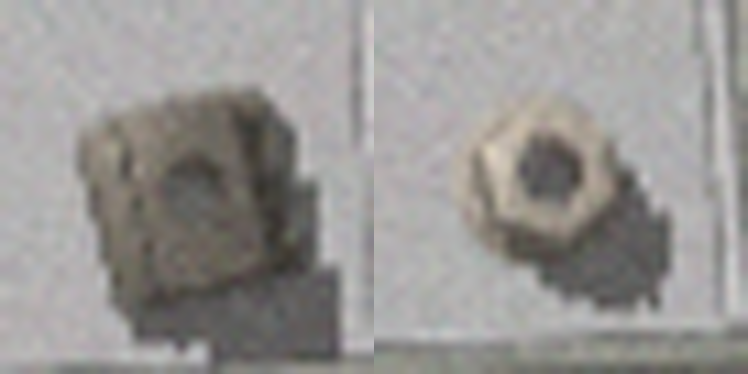

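The T-nut hole is at (374.0,286.9), with edges turned about 15° in the image, giving a yaw of about 0.24 rad. The flange nut bore is at (422.4,286.2). I start with the flange nut.

```bash
python3 -c "
from h import *
go([.4665,-.1503,.20],1.59)"
```

```text
t 0.1 pos [ 0.1951 -0.5932  0.2305] yaw 0.3179 tilt [-1.0e-04 -1.7e-03 -1.0e+00]
shift [ 396.3 -335.8   31.1] turn -72.89
```

>>> servo_tool:
  plan:
    - [[33,-28,0,-6,0.4],[66,-56,0,-12,0.4],[99,-84,0,-18,0.4],[132,-112,0,-24,0.4],[165,-140,0,-30,0.4],[198,-168,5,-36,0.4],[231,-196,10,-42,0.4],[264,-224,15,-48,0.4],[297,-252,20,-54,0.4],[330,-280,25,-60,0.4]]

```text
time: 1.1
tool_pos: [0.4218, -0.2231, 0.206]
ee_rot: [-2.434, -1.986, 0.0]
wrist_force: [-0.1, 0.1, -0.8]
opening: 0.0598
gripper_force: 0.0
```

```bash
python3 -c "
from h import *
go([.4665,-.1503,.12],1.59)"
```

```text
t 1.1 pos [ 0.4218 -0.2231  0.206 ] yaw 1.369 tilt [-1.e-04 -3.e-04 -1.e+00]
shift [80.3 29.3 86. ] turn -12.66
```

>>> servo_tool:
  plan:
    - [[16,6,17,-2.5,0.4],[32,12,34,-5,0.4],[48,18,52,-8,0.4],[64,23,69,-10,0.4],[75,27,80,-12,0.4],[80,29.3,86,-12.7,0.4],[80,29.3,86,-12.7,0.4],[80,29.3,86,-12.7,0.4],[80,29.3,86,-12.7,0.4],[80,29.3,86,-12.7,0.4]]

```text
time: 2.1
tool_pos: [0.4662, -0.1532, 0.1208]
ee_rot: [2.205, 2.237, -0.0]
wrist_force: [-0.3, -0.7, -0.0]
opening: 0.0598
gripper_force: 0.0
```

Run:
```python
from h import *
go([.4665,-.1503,.06],1.59)
for n in C: cv2.imwrite(f"pics/{n}1.png",vision.camera(n)[:,:,::-1])
p=r.observe()["tool_pos"]
print(proj("top",p),proj("side",p))
a=cv2.imread("pics/top1.png");b=cv2.imread("pics/side1.png")
f=lambda i,u,v:cv2.resize(cv2.convertScaleAbs(i[v-50:v+50,u-50:u+50],alpha=1.5),None,fx=4,fy=4,interpolation=cv2.INTER_CUBIC)
cv2.imwrite("pics/g1.png",np.hstack([f(a,424,270),f(b,322,250)]))
```

```text
t 2.1 pos [ 0.4662 -0.1532  0.1208] yaw 1.5851 tilt [-7.e-04  6.e-04 -1.e+00]
shift [ 2.9  0.3 60.8] turn -0.28
[432.39713895 280.00725288] [311.57156212 241.1822895 ]
```

View pics/g1.png

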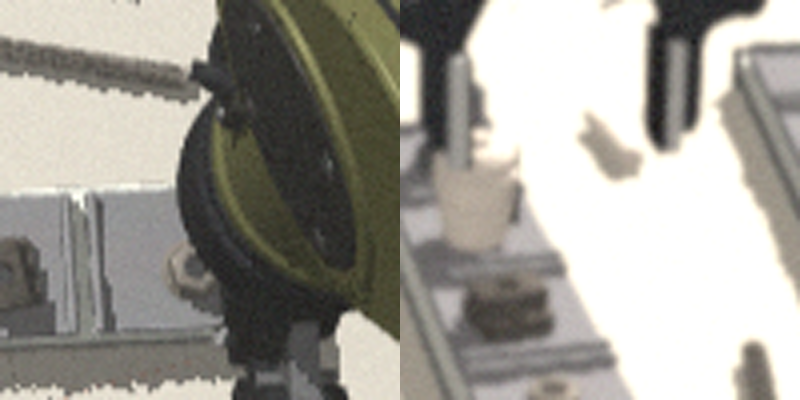

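Side view: the fingertips at about (287,241) and (340,237) sit around the projected TCP (311.6,241.2), so the calibration agrees with the arm. Descending.

>>> servo_tool:
  plan:
    - [[3,0.3,15,-0.3,0.4],[3,0.3,30,-0.3,0.4],[3,0.3,45,-0.3,0.4],[3,0.3,60,-0.3,0.4],[3,0.3,72,-0.3,0.4],[3,0.3,82,-0.3,0.4],[3,0.3,86,-0.3,0.4],[3,0.3,86,-0.3,0.4],[3,0.3,86,-0.3,0.4],[3,0.3,86,-0.3,0.4]]

```text
time: 3.2
tool_pos: [0.4669, -0.1494, 0.0348]
ee_rot: [2.198, 2.244, 0.001]
wrist_force: [0.4, -0.3, -0.1]
opening: 0.0592
gripper_force: 0.0
```

Run:
```python
from h import *
go([.4665,-.1503,.0277],1.59)
```

```text
t 3.2 pos [ 0.4669 -0.1494  0.0348] yaw 1.5917 tilt [-2.e-04  9.e-04 -1.e+00]
shift [-0.9 -0.4  7.1] turn 0.1
```

>>> servo_tool:
  plan:
    - [[-0.9,-0.4,4,0,0.2],[-0.9,-0.4,7,0,0.0],[-0.9,-0.4,7,0,-0.2],[-0.9,-0.4,7,0,-0.4],[-0.9,-0.4,7,0,-0.6],[-0.9,-0.4,7,0,-1],[-0.9,-0.4,7,0,-1],[-0.9,-0.4,7,0,-1],[-0.9,-0.4,7,0,-1],[-0.9,-0.4,7,0,-1]]

```text
time: 4.2
tool_pos: [0.4667, -0.1491, 0.0291]
ee_rot: [2.196, 2.245, 0.003]
wrist_force: [-1.9, 3.2, 20.7]
opening: 0.0145
gripper_force: 88.9
```

Opening is 14.5 mm, so the hexagon's flats are gripped just above the flange, with the tips resting on it. Lifting.

>>> servo_tool:
  plan:
    - [[0,0,-2,0,-1],[0,0,-6,0,-1],[0,0,-12,0,-1],[0,0,-20,0,-1],[0,0,-35,0,-1],[0,0,-50,0,-1],[0,0,-62,0,-1],[0,0,-70,0,-1],[0,0,-70,0,-1],[0,0,-70,0,-1]]

```text
time: 5.2
tool_pos: [0.4661, -0.1503, 0.0972]
ee_rot: [2.198, 2.244, -0.0]
wrist_force: [-0.0, 0.3, -0.8]
opening: 0.0147
gripper_force: 69.2
```

Run:
```python
from h import *
# empty-rack places, measured centre and yaw
c=np.array([.6395,.0265]);
for y in(.108,.036,-.036,-.108): print(y,(c+y*np.array([.1071,.9943])).round(4))
go([.6506,.1339,.10],np.pi/2-.107)
for n in C: cv2.imwrite(f"pics/{n}2.png",vision.camera(n)[:,:,::-1])
b=cv2.imread("pics/side2.png")[195:295,240:360]
cv2.imwrite("pics/g2.png",cv2.resize(cv2.convertScaleAbs(b,alpha=1.6),None,fx=5,fy=5,interpolation=cv2.INTER_CUBIC))
```

```text
0.108 [0.6511 0.1339]
0.036 [0.6434 0.0623]
-0.036 [ 0.6356 -0.0093]
-0.108 [ 0.6279 -0.0809]
t 5.2 pos [ 0.4661 -0.1503  0.0972] yaw 1.5917 tilt [-0. -0. -1.]
shift [280.3 190.4  -2.8] turn 7.33
```

View pics/g2.png

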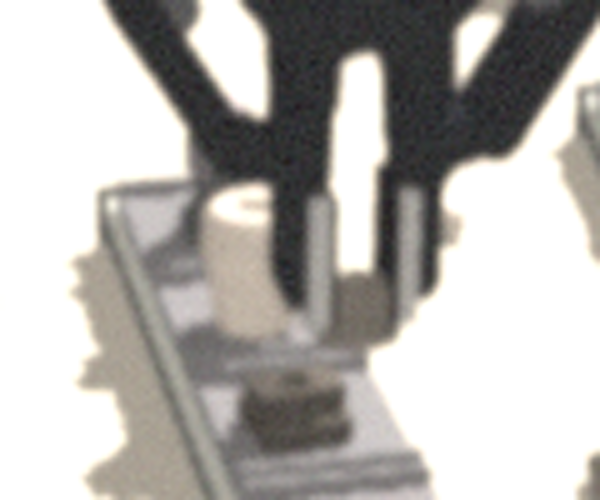

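The nut is held level between the pads, its base just below the tips. Moving to the left end of the empty rack.

>>> servo_tool:
  plan:
    - [[25,16,-3,1,-1],[60,40,-3,2,-1],[98,66,-3,3,-1],[136,92,-3,4,-1],[174,118,-3,5,-1],[210,143,-3,6,-1],[242,165,-3,7,-1],[268,182,-3,7.3,-1],[280,190.4,-3,7.3,-1],[280,190.4,-3,7.3,-1]]

```text
time: 6.3
tool_pos: [0.6507, 0.1374, 0.0993]
ee_rot: [-2.331, -2.104, -0.002]
wrist_force: [-0.5, -0.7, -0.6]
opening: 0.0145
gripper_force: 69.1
```

Run:
```python
from h import *
go([.6511,.1339,.034],np.pi/2-.107)
for n in C: cv2.imwrite(f"pics/{n}3.png",vision.camera(n)[:,:,::-1])
```

```text
t 6.3 pos [0.6507 0.1374 0.0993] yaw 1.4682 tilt [ 2.1e-03 -3.0e-04 -1.0e+00]
shift [-3.6  0.7 65.3] turn 0.25
```

>>> servo_tool:
  plan:
    - [[0,0.5,5,0,-1],[0,0.5,20,0,-1],[0,0.5,35,0,-1],[0,0.5,48,0,-1],[0,0.5,56,0,-1],[0,0.5,62,0,-1],[0,0.5,64,0,-1],[0,0.5,64,0,-1],[0,0.5,64,0,-1],[0,0.5,64,0,-1]]

```text
time: 7.4
tool_pos: [0.6516, 0.1339, 0.0369]
ee_rot: [2.336, 2.1, 0.002]
wrist_force: [0.3, 0.1, -1.1]
opening: 0.0144
gripper_force: 69.2
```

Run:
```python
from h import *
go([.6511,.1339,.0295],np.pi/2-.107)
for n in C: cv2.imwrite(f"pics/{n}4.png",vision.camera(n)[:,:,::-1])
b=cv2.imread("pics/side4.png")[180:290,340:440]; a=cv2.imread("pics/top4.png")[140:250,185:305]
f=lambda i:cv2.resize(cv2.convertScaleAbs(i,alpha=1.6),(400,440),interpolation=cv2.INTER_CUBIC)
cv2.imwrite("pics/g4.png",np.hstack([f(a),f(b)]))
```

```text
t 7.4 pos [0.6516 0.1339 0.0369] yaw 1.4645 tilt [ 4.0e-04  1.1e-03 -1.0e+00]
shift [-0.  -0.5  7.4] turn 0.04
```

View pics/g4.png

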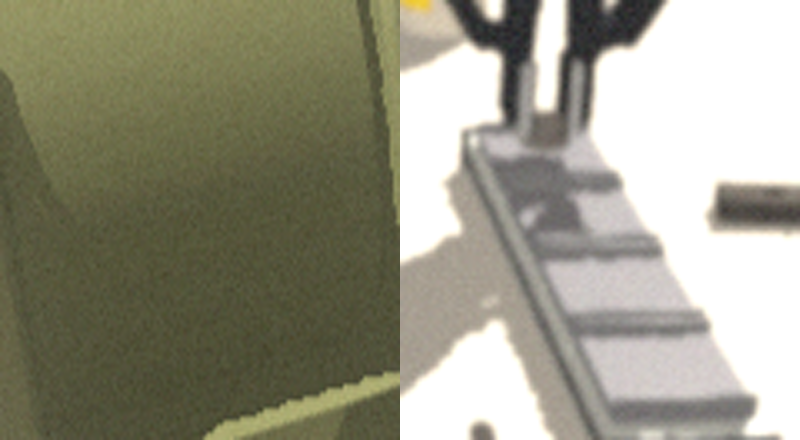

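The nut hovers level over the middle of its place (side crop (548,130)). Lowering it and releasing.

>>> servo_tool:
  plan:
    - [[0,-0.4,3,0,-1],[0,-0.4,6,0,-1],[0,-0.4,8,0,-1],[0,-0.4,8.5,0,-1],[0,-0.4,8.5,0,-1],[0,-0.4,8.5,0,-0.55],[0,-0.4,8.5,0,-0.4],[0,-0.4,8.5,0,-0.2],[0,-0.4,8.5,0,0.1],[0,-0.4,8.5,0,0.1]]

```text
time: 8.5
tool_pos: [0.6504, 0.1337, 0.0273]
ee_rot: [-2.336, -2.1, 0.001]
wrist_force: [-0.1, -0.4, 0.1]
opening: 0.047
gripper_force: 0.0
```

>>> servo_tool:
  plan:
    - [[0,0,-5,0,0.2],[0,0,-20,0,0.3],[0,0,-45,0,0.4],[0,0,-70,0,0.4],[0,0,-90,0,0.4],[-40,-28,-93,0,0.4],[-80,-56,-93,0,0.4],[-120,-84,-93,0,0.4],[-150,-105,-93,0,0.4],[-150,-105,-93,0,0.4]]

```text
time: 9.5
tool_pos: [0.5261, -0.0106, 0.1216]
ee_rot: [2.342, 2.092, -0.012]
wrist_force: [0.9, 0.1, -0.5]
opening: 0.0594
gripper_force: 0.0
```

Run:
```python
from h import *
go([.4670,-.0782,.10],np.pi/2+.24)
for n in C: cv2.imwrite(f"pics/{n}5.png",vision.camera(n)[:,:,::-1])
b=cv2.imread("pics/side5.png")[190:300,340:440]; a=cv2.imread("pics/top5.png")[140:220,195:295]
f=lambda i:cv2.resize(cv2.convertScaleAbs(i,alpha=1.6),(400,400),interpolation=cv2.INTER_CUBIC)
cv2.imwrite("pics/g5.png",np.hstack([f(a),f(b)]))
```

```text
t 9.5 pos [ 0.5261 -0.0106  0.1216] yaw 1.458 tilt [-0.0063 -0.0043 -1.    ]
shift [-73.7 -51.   22.3] turn -20.21
```

View pics/g5.png

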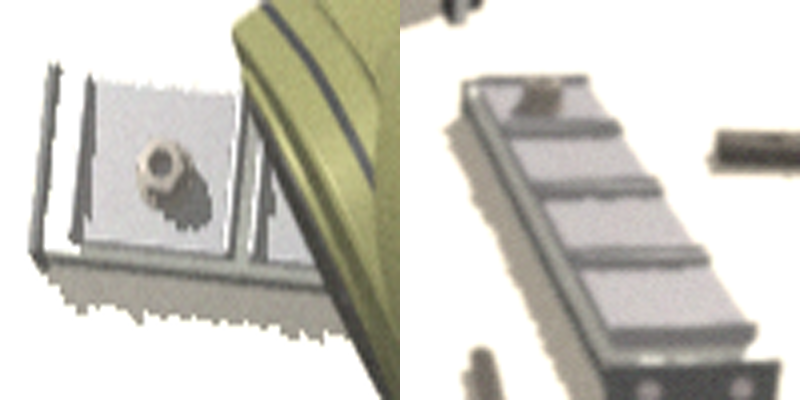

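The flange nut stands upright in the middle of the left place (bore at about (235,172)). Now the T-nut.

>>> servo_tool:
  plan:
    - [[-20,-14,0,-5,0.4],[-42,-29,0,-10,0.4],[-62,-42,5,-15,0.4],[-75,-51,20,-20,0.4],[-80.5,-55,40,-20,0.4],[-80.5,-55,60,-20,0.4],[-80.5,-55,74,-20,0.4],[-80.5,-55,78,-20,0.4],[-80.5,-55,78,-20,0.4],[-80.5,-55,78,-20,0.4]]

```text
time: 10.6
tool_pos: [0.4683, -0.0778, 0.0434]
ee_rot: [1.934, 2.474, 0.002]
wrist_force: [-0.0, -0.2, -0.7]
opening: 0.0597
gripper_force: 0.0
```

Run:
```python
from h import *
go([.4670,-.0782,.028],np.pi/2+.24)
p,_=0,0
print(plane("top",235.1,171.9,.040))
```

```text
t 10.6 pos [ 0.4683 -0.0778  0.0434] yaw 1.8145 tilt [-2.0e-04  1.9e-03 -1.0e+00]
shift [-0.  -1.4 15.4] turn 0.21
[0.65101579 0.13094984 0.04      ]
```

>>> servo_tool:
  plan:
    - [[0,-1,8,0,0.3],[0,-1,15,0,0.2],[0,-1,15,0,0.0],[0,-1,15,0,-0.2],[0,-1,15,0,-0.3],[0,-1,15,0,-0.5],[0,-1,15,0,-1],[0,-1,15,0,-1],[0,-1,15,0,-1],[0,-1,15,0,-1]]

```text
time: 11.6
tool_pos: [0.4663, -0.0788, 0.0282]
ee_rot: [1.936, 2.474, 0.0]
wrist_force: [-1.6, 0.4, 6.5]
opening: 0.0245
gripper_force: 59.6
```

>>> servo_tool:
  plan:
    - [[0,0,-3,0,-1],[0,0,-15,0,-1],[0,0,-40,0,-1],[0,0,-62,0,-1],[10,21,-70,3,-1],[25,55,-70,7,-1],[43,93,-70,11,-1],[61,131,-70,15,-1],[78,168,-70,18,-1],[90,195,-70,19.9,-1]]

```text
time: 12.6
tool_pos: [0.6356, 0.0582, 0.0979]
ee_rot: [-2.334, -2.101, -0.003]
wrist_force: [-0.1, -1.0, 0.3]
opening: 0.0245
gripper_force: 59.0
```

>>> servo_tool:
  plan:
    - [[1,10.7,0,0,-1],[1,10.7,10,0,-1],[1,10.7,25,0,-1],[1,10.7,40,0,-1],[1,10.7,52,0,-1],[1,10.7,60,0,-1],[1,10.7,62,0,-1],[1,10.7,62,0,-1],[1,10.7,62,0,-1],[1,10.7,62,0,-1]]

```text
time: 13.6
tool_pos: [0.6452, 0.0555, 0.0365]
ee_rot: [2.334, 2.102, 0.002]
wrist_force: [-0.3, 0.1, -0.0]
opening: 0.0243
gripper_force: 59.0
```

Run:
```python
from h import *
go([.6434,.0623,.0283],np.pi/2-.107)
for n in C: cv2.imwrite(f"pics/{n}6.png",vision.camera(n)[:,:,::-1])
b=cv2.imread("pics/side6.png")[190:290,340:440]
cv2.imwrite("pics/g6.png",cv2.resize(cv2.convertScaleAbs(b,alpha=1.6),(500,500),interpolation=cv2.INTER_CUBIC))
```

```text
t 13.6 pos [0.6452 0.0555 0.0365] yaw 1.4662 tilt [ 3.0e-04  1.4e-03 -1.0e+00]
shift [ 6.6 -2.5  8.2] turn 0.14
```

View pics/g6.png

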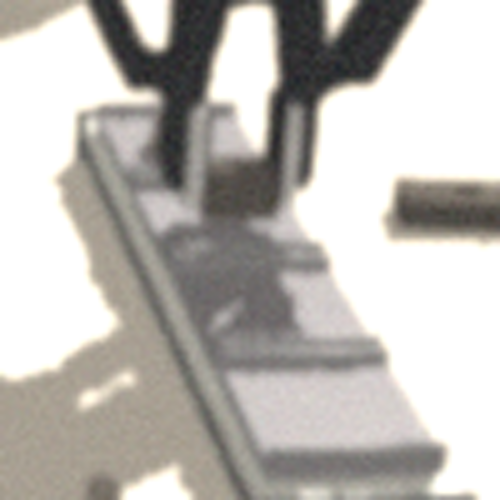

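The T-nut hangs level, but about 6.6 mm short along y (my shift arithmetic). Correcting and then setting it down.

>>> servo_tool:
  plan:
    - [[4,-1,0,0.1,-1],[7.3,-2,2,0.1,-1],[7.3,-2,5,0.1,-1],[7.3,-2,7,0.1,-1],[7.3,-2,8,0.1,-1],[7.3,-2,8,0.1,-1],[7.3,-2,8,0.1,-0.3],[7.3,-2,8,0.1,-0.1],[7.3,-2,8,0.1,0.2],[7.3,-2,8,0.1,0.3]]

```text
time: 14.7
tool_pos: [0.6434, 0.0627, 0.0276]
ee_rot: [2.336, 2.1, -0.0]
wrist_force: [0.2, -1.1, -0.5]
opening: 0.0553
gripper_force: 0.0
```

Run:
```python
from h import *
go([.6434,.0623,.1283],np.pi/2-.107)
s=r.observe();print(s["wrist_force"],s["opening"])
```

```text
t 14.7 pos [0.6434 0.0627 0.0276] yaw 1.4644 tilt [-2.e-04 -1.e-04 -1.e+00]
shift [-4.000e-01  1.000e-01 -1.007e+02] turn 0.03
[ 0.18340742 -1.0993521  -0.53124045] 0.05526035563871763
```

>>> servo_tool:
  plan:
    - [[0,0,-10,0,0.4],[0,0,-35,0,0.4],[0,0,-65,0,0.4],[0,0,-88,0,0.4],[-10,-19,-95,0,0.4],[-28,-54,-95,-2,0.4],[-47,-90,-95,-4,0.4],[-66,-126,-95,-6,0.4],[-81,-155,-95,-7.2,0.4],[-87.9,-168.3,-95,-7.2,0.4]]

```text
time: 15.7
tool_pos: [0.4631, -0.0085, 0.1235]
ee_rot: [-2.2, -2.242, 0.005]
wrist_force: [-0.2, -0.2, -0.6]
opening: 0.0598
gripper_force: 0.0
```

>>> servo_tool:
  plan:
    - [[0,0,0,0,0.4],[0,0,0,0,0.4],[0,0,15,0,0.4],[0,0,30,0,0.4],[0,0,40,0,0.4],[0,0,45,0,0.4],[0,0,45,0,0.4],[0,0,45,0,0.4],[0,0,45,0,0.4],[0,0,45,0,0.4]]

```text
time: 16.7
tool_pos: [0.467, -0.0067, 0.0782]
ee_rot: [2.2, 2.242, 0.001]
wrist_force: [-0.1, -1.2, -0.1]
opening: 0.0599
gripper_force: 0.0
```

Run:
```python
from h import *
go([.4667,-.0068,.0345],1.59)
for n in C: cv2.imwrite(f"pics/{n}7.png",vision.camera(n)[:,:,::-1])
b=cv2.imread("pics/side7.png")[180:300,240:360]; a=cv2.imread("pics/top7.png")[145:225,200:300]
f=lambda i:cv2.resize(cv2.convertScaleAbs(i,alpha=1.6),(400,400),interpolation=cv2.INTER_CUBIC)
cv2.imwrite("pics/g7.png",np.hstack([f(a),f(b)]))
```

```text
t 16.7 pos [ 0.467  -0.0067  0.0782] yaw 1.5899 tilt [ 0.e+00  9.e-04 -1.e+00]
shift [-0.1 -0.4 43.7] turn -0.0
```

View pics/g7.png

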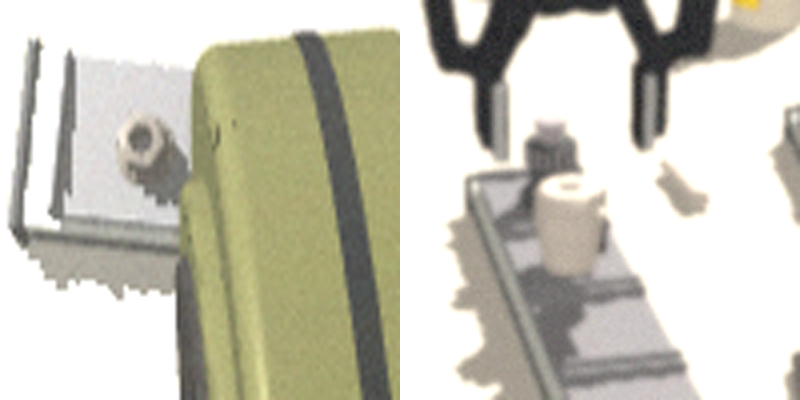

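The fingers straddle the collet symmetrically (about crop x 573). Descending and gripping.

>>> servo_tool:
  plan:
    - [[0,-0.3,15,0,0.4],[0,-0.3,30,0,0.4],[0,-0.3,40,0,0.4],[0,-0.3,43.5,0,0.2],[0,-0.3,43.5,0,0.0],[0,-0.3,43.5,0,-0.1],[0,-0.3,43.5,0,-0.3],[0,-0.3,43.5,0,-1],[0,-0.3,43.5,0,-1],[0,-0.3,43.5,0,-1]]

```text
time: 17.8
tool_pos: [0.4667, -0.0067, 0.035]
ee_rot: [2.199, 2.242, 0.001]
wrist_force: [-0.4, -0.0, 5.3]
opening: 0.03
gripper_force: 59.0
```

>>> servo_tool:
  plan:
    - [[0,0,-3,0,-1],[0,0,-15,0,-1],[0,0,-38,0,-1],[0,0,-56,0,-1],[-1,18,-60,1,-1],[-2,52,-60,3,-1],[-3,90,-60,5,-1],[-4,126,-60,6,-1],[-5,155,-60,7.2,-1],[-5,169,-60,7.2,-1]]

```text
time: 18.8
tool_pos: [0.6382, -0.0089, 0.0945]
ee_rot: [2.337, 2.097, 0.004]
wrist_force: [-0.1, 0.2, -0.9]
opening: 0.0299
gripper_force: 59.3
```

>>> servo_tool:
  plan:
    - [[0,0,0,0,-1],[0,0,8,0,-1],[0,0,22,0,-1],[0,0,36,0,-1],[0,0,46,0,-1],[0,0,51,0,-1],[0,0,52,0,-1],[0,0,52,0,-1],[0,0,52,0,-1],[0,0,52,0,-1]]

```text
time: 19.8
tool_pos: [0.6359, -0.0084, 0.0429]
ee_rot: [2.336, 2.1, 0.001]
wrist_force: [0.0, -0.0, -0.9]
opening: 0.03
gripper_force: 59.3
```

Run:
```python
from h import *
go([.6356,-.0088,.0350],np.pi/2-.107)
for n in C: cv2.imwrite(f"pics/{n}8.png",vision.camera(n)[:,:,::-1])
b=cv2.imread("pics/side8.png")[180:300,330:450]; a=cv2.imread("pics/top8.png")[145:225,200:300]
f=lambda i:cv2.resize(cv2.convertScaleAbs(i,alpha=1.6),(400,400),interpolation=cv2.INTER_CUBIC)
cv2.imwrite("pics/g8.png",np.hstack([f(a),f(b)]))
```

```text
t 19.8 pos [ 0.6359 -0.0084  0.0429] yaw 1.4644 tilt [ 1.0e-04  1.1e-03 -1.0e+00]
shift [-0.4 -0.3  7.8] turn 0.03
```

View pics/g8.png

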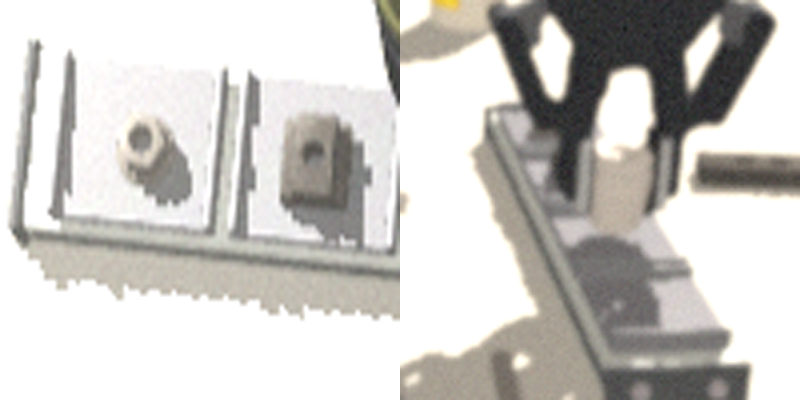

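The T-nut and flange nut stand flat near their middles, and the collet is upright over its place. Setting it down.

>>> servo_tool:
  plan:
    - [[0,-0.3,3,0,-1],[0,-0.3,6,0,-1],[0,-0.3,7.5,0,-1],[0,-0.3,8,0,-1],[0,-0.3,8,0,-1],[0,-0.3,8,0,-0.2],[0,-0.3,8,0,-0.1],[0,-0.3,8,0,0.1],[0,-0.3,8,0,0.3],[0,-0.3,8,0,0.4]]

```text
time: 20.9
tool_pos: [0.6352, -0.0084, 0.0342]
ee_rot: [-2.336, -2.1, 0.0]
wrist_force: [1.2, -0.3, 0.5]
opening: 0.0599
gripper_force: 0.0
```

Run:
```python
from h import *
go([.4696,.0635,.1300],1.59)
s=r.observe();print(s["wrist_force"],s["opening"])
```

```text
t 20.9 pos [ 0.6352 -0.0084  0.0342] yaw 1.4645 tilt [-0.e+00 -1.e-04 -1.e+00]
shift [  53.9 -172.3  -95.8] turn -7.19
[ 1.24298397 -0.31292922  0.52333238] 0.05994876019945361
```

>>> servo_tool:
  plan:
    - [[0,0,-10,0,0.4],[0,0,-35,0,0.4],[0,0,-65,0,0.4],[0,0,-88,0,0.4],[6,-20,-95,0,0.4],[17,-55,-95,-2,0.4],[29,-92,-95,-4,0.4],[40,-128,-95,-6,0.4],[49,-157,-95,-7.2,0.4],[54,-172,-95,-7.2,0.4]]

```text
time: 21.9
tool_pos: [0.4672, 0.0646, 0.1301]
ee_rot: [-2.196, -2.246, 0.001]
wrist_force: [-0.3, -0.3, 0.1]
opening: 0.0596
gripper_force: 0.0
```

>>> servo_tool:
  plan:
    - [[0,0,0,0,0.4],[0,0,0,0,0.4],[0,0,15,0,0.4],[0,0,30,0,0.4],[0,0,40,0,0.4],[0,0,43,0,0.4],[0,0,43,0,0.4],[0,0,43,0,0.4],[0,0,43,0,0.4],[0,0,43,0,0.4]]

```text
time: 22.9
tool_pos: [0.4702, 0.0636, 0.0867]
ee_rot: [2.2, 2.242, 0.001]
wrist_force: [0.1, 0.0, 0.2]
opening: 0.0598
gripper_force: 0.0
```

Run:
```python
from h import *
go([.4696,.0635,.0345],1.59)
for n in C: cv2.imwrite(f"pics/{n}9.png",vision.camera(n)[:,:,::-1])
b=cv2.imread("pics/side9.png")[170:290,240:360]; a=cv2.imread("pics/top9.png")[145:265,280:400]
f=lambda i:cv2.resize(cv2.convertScaleAbs(i,alpha=1.6),(400,400),interpolation=cv2.INTER_CUBIC)
cv2.imwrite("pics/g9.png",np.hstack([f(a),f(b)]))
```

```text
t 22.9 pos [0.4702 0.0636 0.0867] yaw 1.59 tilt [ 1.e-04  8.e-04 -1.e+00]
shift [-0.1 -0.6 52.2] turn 0.0
```

View pics/g9.png

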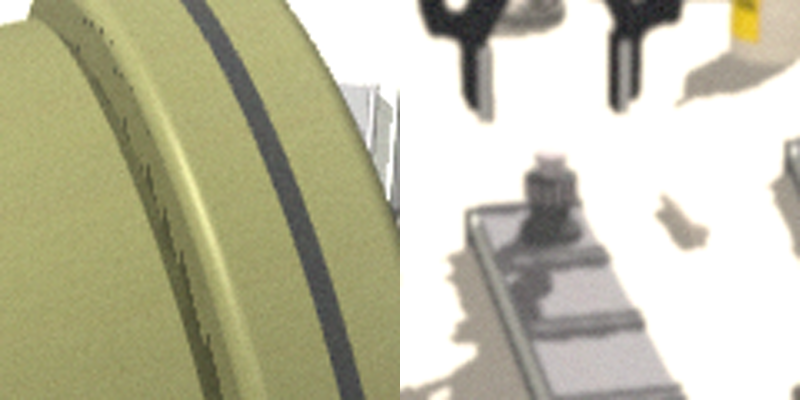

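The fingers are centred over the jack (side crop x about 550). Descending and gripping the ring.

>>> servo_tool:
  plan:
    - [[0,-0.3,15,0,0.4],[0,-0.3,32,0,0.4],[0,-0.3,46,0,0.4],[0,-0.3,52.2,0,0.2],[0,-0.3,52.2,0,0.0],[0,-0.3,52.2,0,-0.2],[0,-0.3,52.2,0,-0.3],[0,-0.3,52.2,0,-1],[0,-0.3,52.2,0,-1],[0,-0.3,52.2,0,-1]]

```text
time: 24.0
tool_pos: [0.4699, 0.0636, 0.0349]
ee_rot: [2.199, 2.242, 0.002]
wrist_force: [0.0, -0.4, 6.3]
opening: 0.0242
gripper_force: 57.9
```

Run:
```python
from h import *
go([.6280,-.0804,.0950],np.pi/2-.107)
```

```text
t 24.0 pos [0.4699 0.0636 0.0349] yaw 1.5901 tilt [ 2.0e-04  1.3e-03 -1.0e+00]
shift [-147.   155.3  -59.9] turn 7.23
```

>>> servo_tool:
  plan:
    - [[0,0,-3,0,-1],[0,0,-15,0,-1],[0,0,-40,0,-1],[0,0,-62,0,-1],[-15,16,-70,1,-1],[-46,49,-70,3,-1],[-78,83,-70,5,-1],[-109,116,-70,6,-1],[-135,143,-70,7.2,-1],[-147,155.3,-70,7.2,-1]]

```text
time: 25.0
tool_pos: [0.6298, -0.0853, 0.1041]
ee_rot: [2.34, 2.091, -0.0]
wrist_force: [-0.7, 0.2, -1.1]
opening: 0.0238
gripper_force: 58.3
```

>>> servo_tool:
  plan:
    - [[0,0,0,0,-1],[0,0,5,0,-1],[0,0,20,0,-1],[0,0,38,0,-1],[0,0,52,0,-1],[0,0,60,0,-1],[0,0,62,0,-1],[0,0,62,0,-1],[0,0,62,0,-1],[0,0,62,0,-1]]

```text
time: 26.0
tool_pos: [0.6283, -0.0804, 0.0428]
ee_rot: [2.336, 2.099, 0.002]
wrist_force: [0.0, 0.4, -1.3]
opening: 0.0237
gripper_force: 58.4
```

Run:
```python
from h import *
go([.6280,-.0804,.0350],np.pi/2-.107)
for n in C: cv2.imwrite(f"pics/{n}10.png",vision.camera(n)[:,:,::-1])
b=cv2.imread("pics/side10.png")[190:310,330:450]; a=cv2.imread("pics/top10.png")[145:225,200:400]
f=lambda i,w:cv2.resize(cv2.convertScaleAbs(i,alpha=1.5),(w,400),interpolation=cv2.INTER_CUBIC)
cv2.imwrite("pics/g10.png",f(b,400))
```

```text
t 26.0 pos [ 0.6283 -0.0804  0.0428] yaw 1.4644 tilt [ 1.0e-04  1.4e-03 -1.0e+00]
shift [ 0.  -0.3  7.8] turn 0.03
```

View pics/g10.png

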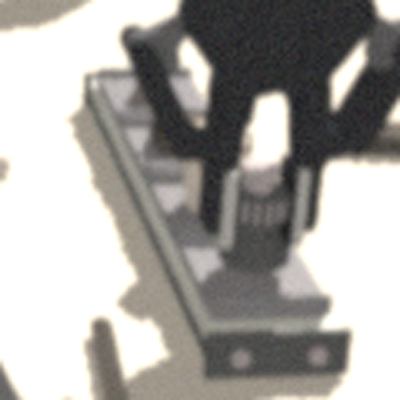

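The jack is upright over the right-hand place. Lowering, releasing and withdrawing; I've used the picture allowance, so the final check will be numeric.

>>> servo_tool:
  plan:
    - [[0,-0.3,3,0,-1],[0,-0.3,6,0,-1],[0,-0.3,7.5,0,-1],[0,-0.3,8,0,-1],[0,-0.3,8,0,-1],[0,-0.3,8,0,-0.3],[0,-0.3,8,0,-0.2],[0,-0.3,8,0,0.0],[0,-0.3,8,0,0.3],[0,-0.3,8,0,0.4]]

```text
time: 27.1
tool_pos: [0.6274, -0.0804, 0.0339]
ee_rot: [-2.336, -2.1, 0.0]
wrist_force: [0.5, -0.7, -0.4]
opening: 0.0595
gripper_force: 0.0
```

>>> servo_tool:
  plan:
    - [[0,0,-5,0,0.4],[0,0,-25,0,0.4],[0,0,-55,0,0.4],[0,0,-85,0,0.4],[-15,0,-100,0,0.4],[-50,-20,-110,0,0.4],[-90,-50,-115,0,0.4],[-130,-80,-120,0,0.4],[-170,-110,-120,0,0.4],[-210,-140,-120,0,0.4]]

```text
time: 28.1
tool_pos: [0.4651, -0.2754, 0.1548]
ee_rot: [2.335, 2.1, 0.0]
wrist_force: [0.3, -1.4, 0.0]
opening: 0.06
gripper_force: 0.0
```

>>> servo_tool:
  plan:
    - [[-40,-30,0,0,0.4],[-75,-60,0,0,0.4],[-110,-90,0,0,0.4],[-140,-110,0,0,0.4],[-140,-110,0,0,0.4],[-140,-110,0,0,0.4],[-140,-110,0,0,0.4],[-140,-110,0,0,0.4],[-140,-110,0,0,0.4],[-140,-110,0,0,0.4]]

```text
time: 29.1
tool_pos: [0.3427, -0.4009, 0.1541]
ee_rot: [2.335, 2.102, 0.0]
wrist_force: [-0.0, -0.1, -0.2]
opening: 0.0599
gripper_force: 0.0
```

Run:
```python
from h import *
for n in C: cv2.imwrite(f"pics/{n}11.png",vision.camera(n)[:,:,::-1])
print(r.observe()["tool_pos"])
c=np.array([.6395,.0265]);u=np.array([.1071,.9943]);v=np.array([u[1],-u[0]])
# changed pixels between empty and filled rack, seen from above (part and its shadow), parts split by brightness
for n in C:
    a=cv2.imread(f"pics/{n}0.png").astype(int);b=cv2.imread(f"pics/{n}11.png").astype(int)
    d=cv2.GaussianBlur(abs(a-b).max(2).astype(np.uint8),(0,0),.7)
    print(n)
    for nm,y,h,w in(("fnut",.108,.014,.024),("tnut",.036,.016,.026),("collet",-.036,.040,.033),("jack",-.108,.046,.027)):
        P=c+y*u; q0=proj(n,[*P,.026]);q1=proj(n,[*P,.026+h])
        lo=np.minimum(q0,q1)-22;hi=np.maximum(q0,q1)+22
        x0,y0,x1,y1=*lo.astype(int),*hi.astype(int)
        m=np.zeros(d.shape,np.uint8);m[y0:y1,x0:x1]=d[y0:y1,x0:x1]>14
        k,l,st,ce=cv2.connectedComponentsWithStats(m);i=1+st[1:,4].argmax()
        print(nm,"foot",q0.round(1),"top",q1.round(1),"blob",st[i],)
        if n=="top":
            g=b[y0:y1,x0:x1].mean(2).astype(int)
            print("\n".join(" ".join(f"{t//10:2d}" for t in row[::1]) for row in g[18:38,12:46]) if nm in("collet","jack") else "")
```

```text
[ 0.34235147 -0.40119514  0.15410155]
top
fnut foot [234.7 174.5] top [233.2 171.9] blob [230 169  18  18 231]

tnut foot [280.1 178.1] top [279.2 175.2] blob [270 168  23  27 484]

collet foot [325.7 181.7] top [325.3 174.4] blob [314 165  32  34 703]
 9 14 15 14 12 13 14 14 14 14 14 13 14 14 14 14 13 11 10  9  8  9  8  8  8  8  8  8  8  8 10  7
11 15 14 14 14 13 14 13 11 10 10 10 12 14 14 13 14 13  9  9  9  8  9  8  8  8  8  8  8  7 11  7
13 16 14 13 14 14 13 10  7  7  7  7  9 12 13 14 14 13 10  9  9  8  8  9  8  8  8  8  8  7 10  7
15 15 14 14 14 13 11  7  6  6  6  6  6 10 14 13 14 13 11  8  8  8  8  8  8  8  9  8  8  8 11  7
15 15 14 13 14 14  9  6  6  6  6  6  6  7 14 14 13 13 11  8  8  8  8  8  8  8  8  8  8  8 10  6
15 14 14 14 14 14  8  6  6  6  6  6  6  5 13 13 13 13 12  7  7  8  8  9  8  8  9  8  8  8 10  5
14 14 14 14 14 14  9  6  6  6  6  6  6  7 14 13 13 13 12  7  7  8  8  9  8  9  8  8  8  8 10  5
14 14 14 14 14 14 12  7  6  6  6  6  6 10 14 13 13 13 10  6  7  9  8  9  8  8  8  8  8  8  9  6
13 13 13 14 14 13 14 12  8  7  7  9 12 13 14 13 14 12  7  7  6  6  8  8  8  8  
[... 2784 characters left out ...]
5  5  5  4  4  4  3  4  5  3  3  4  4  3  3  3  4  4  5  5  4  5  6  6  8  7 10  7  6  7  7
 8  5  5  5  4  4  4  4  4  3  3  4  4  3  4  4  3  4  3  5  4  5  4  4  5  5  5  6  6  7  6  6  7  7
 8  7  4  5  4  4  4  4  3  3  3  4  3  3  3  4  3  3  4  5  4  4  4  5  5  5  5  5  4  5  6  7  8  7
 8  8  6  4  4  4  4  4  4  3  3  4  4  3  3  4  3  3  5  5  5  4  5  5  5  5  5  5  4  5  5  7  7  7
side
fnut foot [374.9 218.2] top [375.4 211.1] blob [ 352  189   45   51 2189]
tnut foot [383.6 233.6] top [384.3 225.1] blob [ 361  203   45   52 2105]
collet foot [393.6 251.2] top [395.6 228.5] blob [ 371  206   46   67 2773]
jack foot [405.2 271.6] top [407.9 243.8] blob [ 383  221   46   72 3029]
```

Collet bore (324.9,174.7 against 325.3,174.4 expected) and jack head (372.3,177 against 373.4,177.1) are centred. The flange nut seems 2-3 mm off, so I measure both nuts properly.

Run:
```python
from h import *
b=cv2.imread("pics/top11.png").mean(2)
c=np.array([.6395,.0265]);u=np.array([.1071,.9943]);v=np.array([u[1],-u[0]])
for nm,y,x0,y0,z in(("fnut",.108,224,162,.040),("tnut",.036,268,165,.042)):
    print(nm,x0,y0,"expect",proj("top",[*(c+y*u),z]).round(1));print("\n".join(" ".join(f"{int(t)//10:2d}" for t in r_) for r_ in b[y0:y0+22,x0:x0+24]))
# floor lip-to-lip along the rack: profile near rack front strip of the leftmost two saddles
for y in(.108,.036,-.036,-.108):
    t=np.arange(-.040,.0401,.0015)
    print(y,[int(b[tuple(np.round(proj("top",[*(c+(y+k)*u-.020*v),.026])[::-1]).astype(int))])//10 for k in t])
```

```text
fnut 224 162 expect [233.2 171.9]
 9  9  9  9  9  9  9  9  9  9  9  9  9  9  9  9  9  9  9  9  9  9  9  9
 9  9  9  9  9  9  9  9  9  9  9  9  9  9  9  9  9  9  9  9  9  9  9  9
 9  9  9  9  9  9  9  9  9  9  9  9  9  9  9  9  9  9  9  9  9  9  9  9
 9  9  9  9  9  9  9  9  9  9  9  9  9  9  9  9  9  9  9  9  9  9  9  9
 9  9  9  9  9  9  9  9  9  9  9  9  9  9  9  9  9  9  9  9  9  9  9  8
 9  9  9  9  9  9  9  9  8  9  9  9  9  9  9  9  9  9  9  9  9  8  9  9
 9  9  9  9  9  9  9  9  9  9  9  8  8  8  8  8  8  9  8  9  9  8  9  8
 9  9  9  9  9  9  9  9  9  8  7  7  7  8  8  6  8  8  9  8  8  9  9  9
 9  9  9  9  9  9 10  9  9  6  5  5  5  7  8  7  6  7  8  9  9  9  9  9
 9  9  9  9  9 10 10  9  6  4  3  4  4  5  8  7  5  5  6  8  9  9  9  9
 9  9  9  9  9  9 10  8  5  4  4  4  4  4  7  7  6  4  6  7  9  9  8  8
 9  9  9  9  9  8 10  8  5  4  4  5  5  5  8  8  6  4  5  5  9  9  9  9
 9  9  9  9  9  8  9  8  7  4  4  5  4  6  7  7  5  4  5  4  6  9  9  9
 9  9  9  9  9  8  8  8  8  7  6  6  7  7  7  6  4  4  4  4  5  6  9  9
 9  9  9  9  8  8  8  8  8  8  7  7  8  8  6  4  4  4  5  
[... 2123 characters left out ...]
  4  5  5  9
0.108 [4, 7, 11, 8, 8, 7, 4, 6, 11, 8, 9, 9, 8, 8, 9, 9, 9, 9, 9, 9, 9, 9, 9, 9, 9, 9, 9, 9, 9, 9, 9, 9, 9, 9, 9, 9, 9, 9, 9, 9, 9, 9, 9, 9, 9, 9, 5, 4, 5, 9, 11, 16, 16, 16]
0.036 [7, 11, 7, 7, 7, 5, 6, 6, 10, 8, 8, 8, 8, 8, 8, 5, 5, 4, 5, 5, 4, 5, 5, 5, 5, 5, 5, 7, 7, 8, 7, 7, 9, 9, 9, 9, 9, 9, 8, 8, 9, 9, 9, 8, 8, 5, 4, 4, 4, 7, 11, 8, 8, 7]
-0.036 [5, 4, 7, 8, 7, 7, 5, 4, 5, 5, 5, 4, 5, 5, 4, 5, 5, 5, 4, 5, 5, 4, 5, 5, 5, 5, 7, 9, 8, 8, 9, 8, 8, 8, 8, 9, 8, 8, 8, 8, 8, 8, 8, 9, 9, 5, 5, 4, 7, 11, 7, 7, 7, 5]
-0.108 [8, 7, 8, 8, 7, 5, 5, 5, 5, 4, 4, 5, 4, 4, 4, 4, 4, 5, 5, 5, 4, 5, 4, 4, 5, 8, 7, 7, 8, 8, 8, 8, 8, 8, 8, 8, 8, 8, 8, 8, 9, 9, 9, 8, 8, 8, 5, 4, 5, 4, 7, 8, 7, 7]
```

All four parts are within about 2 mm of the middle of their places, which is the calibration's accuracy. They stand flat and released, with the arm clear, so I hand in.

```bash
python3 -c "
from station import r
print(r.sign_off())"
```

```text
the job is handed in; nothing more can be done
None
```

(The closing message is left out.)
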